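# Put the washed cutters away in the bench unit

### The job

Slide the frosted door of the low cutter unit open and put the three washed cutters away: both steel square cutters flat on the bottom of the steel pan, side by side, and the green plunger cutter standing upright in the white tub. Lower each one below the rim before you let it go, so that no edge gets dented, and then slide the door fully shut. Leave the jar, the flour shaker, the beaker and the spatula where they are.

Things in the scene. Friction and masses are not known exactly. Their poses are not given: they have to be found in the camera images.
- unit: Low white bench unit, fixed; x away from the robot, y to its left, origin on the bench under the centre of its open well. 220 mm in x, y from -175 to +505 mm; walls to z = 120, door track lips to z = 133 mm. Well: x -95 to 95, y -160 to 160 mm, birch floor at z = 18 mm, holding pan and tub side by side along y. Beyond y = +160 mm it is closed on top; there the open door parks.
- door (a joint): Travel (m, along the unit's +y) of the frosted acrylic door lying flat on the unit: 0 = fully shut over the whole well, 0.335 = fully open (end stop, well clear). May start ajar. Panel 198 x 335 x 5 mm, top at z = 130 mm; friction about 2 N; stays where it is left.
- door_pull (a point): Middle of the door's pull: round aluminium bar, 12 mm thick, 110 mm long along the unit's x, on two posts, its axis 34 mm above the panel and 164 mm above the bench. Moves with the door: at unit y = -150 mm when shut, +185 mm when open.
- steel_pan: Stainless steel pan, loose in the well, rim outside 176 mm (x) x 150 mm (y), 65 mm high, inside 166 x 140 mm, floor 3 mm thick with straight walls. Origin: centre of its underside, on the birch floor; axes as the unit's. At unit y about -78 or +78 mm.
- white_tub: White plastic tub of the same shape and sizes as the steel pan (176 x 150 x 65 mm outside, 166 x 140 mm inside, floor 3 mm); it takes whichever of the two places the pan has not. Origin: centre of its underside; axes as the unit's.
- mat: Blue-grey silicone mat, fixed flat on the bench, 300 x 430 mm, 4 mm thick: the cutters, jar, shaker and beaker stand close together on it. Origin: on the bench, 30 mm nearer the robot (x) and 25 mm nearer the unit (y) than its centre.
- square_large: Square stainless pastry cutter, an open frame 68 x 68 mm outside, 45 mm high, walls 2 mm, about 90 g, flat on the mat. Origin: centre of its lower edge; x and y along its sides.
- square_small: Square stainless pastry cutter, an open frame 60 x 60 mm outside, 45 mm high, walls 2 mm, about 80 g, flat on the mat. Origin: centre of its lower edge; x and y along its sides.
- plunger_cutter: Pale green plastic plunger cutter standing upright, 75 mm high, about 70 g: round cutter foot 60 mm across up to z = 22 mm, stem 28 mm across, round knob 44 mm across from z = 58 to 75 mm. It is one rigid piece. Origin: centre of its underside, z up the stem.
- jar: Clear glass storage jar with steel lid, 90 mm across, 154 mm high with the lid's knob, about 0.65 kg; to be left alone. Origin: centre of its underside.
- shaker: Stainless flour shaker, 70 mm across, 96 mm high; to be left alone. Origin: centre of its underside.
- beaker: Open white porcelain beaker, about 76 mm across at the rim, 85 mm high, standing on the mat; to be left alone. Origin: centre of its underside.
- spatula: Offset spatula lying on the bench, 240 mm long: black handle 105 x 22 x 18 mm towards its -x, cranked steel blade 25 mm wide towards +x, at most 27 mm high; to be left alone. Origin: on the bench under the joint of handle and blade.
Things that resemble listed ones, but are neither listed nor needed, are in the scene too. What is shaped like the plunger_cutter but orange, red or yellow is not meant.

How it is judged:
By the outcome, as a careful person would: the job done as asked, in the order asked, and still so for the second after the job is handed in, with the robot touching nothing.
It also fails if it takes over 72 s, if anything falls off the work surface, if the arm or the gripper's body presses on something with over 40 N, if the wrist force passes 120 N, or if a joint passes its speed limit or range.

### The arm

A 6-joint arm with a two-finger parallel gripper is mounted at the origin on the work surface. World frame = base frame: x ahead of the robot, y to its left, z up, the work surface at z = 0. Lengths are in m, angles in rad, forces in N, time in s.
With the tool pointing down it reaches from about 0.375 to 0.9 m from the base axis. Payload 3.1 kg.
Tool frame: the origin (TCP) lies at the very end of the fingers, on their centre line; the grasp point (between the pads) lies 19 mm behind it; z points along the fingers, y is the line along which they close (so a half turn about z gives the same grasp; the last joint's range is limited). The gripper opens to 85 mm and grips with 20 to 120 N. Pads are 22 mm wide; open, the fingers measure 114 mm over their backs; the gripper's body (76 mm by 85 mm) begins 54 mm behind the grasp point. The pads swing forward as they close: fully open they stand 13 mm farther back than shut.
Start: joints at [-1.516, 0.527, 1.433, -0, 1.181, -0.178], TCP at [0.144, -0.608, 0.231] pointing down, gripper open.
Joint ranges: [-3.08, 3.08], [-0.75, 2.2], [0.22, 2.44], [-1.43, 4.57], [0, 2.65], [-2.85, 2.85]. Speed limits (rad/s): [2.79, 2.79, 3.14, 3.14, 3.14, 3.14].

### API

Orientations are given as a unit quaternion [x, y, z, w].
In Python, from station import telemetry, snapshot, ticket gives the robot as it stands.
- The arm moves only by the tool move_arm, never from a script. Its argument "commands" is text: rows parted by semicolons, each of 7 numbers parted by spaces: the shift along the tool's x, y, z in mm, then the turn, a rotation vector about the tool's x, y, z in degrees, then the opening, from -1 (shut) to 1 (fully open). A call has exactly 5 rows; each row is the pose to reach, as a shift and turn from the pose commanded when the call began, along the tool's axes at that moment; what a row does not reach only later rows make up. A row lasts 1/8 s, in which the tool goes at most 62.5 mm and 10.7 degrees, less where a joint would pass 70% of its speed; a pose out of reach is approached as far as the arm can. A call with a gripper value outside its range is refused whole. The fingers move at their own pace and stop on an object; "grip_force" is the grip in N (left out, the last holds). Time passes only in rows, so rows that repeat a pose let the fingers close, or fill a call up. It gives the time, the measured TCP pose, the force, the opening and the grip force at its end, in the units of the state.
- telemetry.sense(): the state, without advancing time (a new reading comes with each control period).
- snapshot(name): name is "side" or "top" or "wrist"; returns a dict with "image" (420x560x3 uint8, red, green, blue), "fx", "fy", "cx", "cy" (pixels), "pose" (4x4, takes a point from camera to world coordinates). Camera axes: x right, y down, z forward; pixel columns grow to the right and rows downward; lengths in m; the calibration is good to about 2 mm. A picture is of the moment at which its call begins. There is no depth.
- ticket.sign_off(): hands the job in; it is judged then, once.
The state is a dict: "t": time; "q": joint angles; "qd": joint speeds; "tau": joint torques, N m; "tcp_pos": TCP position; "tool_rot": TCP orientation; "force": force on the tool from outside, world axes, zero at the start; "ft_torque": the same for the moment, N m; "finger_gap": opening from 0.0 (shut) to 1.0 (fully open); "gripper_force": force on a finger pad.
Only numpy, scipy, OpenCV 4.12 (cv2) and the standard library are available. Lean on these libraries where they do the work, as an engineer would, in place of code of your own. Each camera call takes 0.05 s, during which the arm holds its last target. There are 200 camera calls.

## Working session

There is one attempt and no reset: what is moved stays moved. The work goes in short steps, Python scripts to look and compute and a tool call to move; the robot and the scene stay as the last step left them, time stands still between calls to the robot, and variables do not carry over. Pictures are saved under pics/ and viewed, at most 10 in all, crops included, and the job is handed in when it is done.

Besides the shell and the picture viewer there is one more tool, called after "Request:" by a JSON object that holds its "method" and its "body". move_arm: Moves the arm, as the interface text tells. Its arguments: {"type":"object","properties":{"commands":{"type":"string"},"grip_force":{"type":"number"}},"required":["commands"]}

```bash
ls; mkdir -p pics; python3 - <<'E'
from station import telemetry,snapshot
import cv2,numpy as np,pickle
s=telemetry.sense();print({k:np.round(v,3) for k,v in s.items()})
d={n:snapshot(n) for n in("top","side","wrist")}
pickle.dump(d,open("pics/s0.pkl","wb"))
for n in d:
    cv2.imwrite(f"pics/{n}0.png",d[n]["image"][:,:,::-1]); print(n,d[n]["fx"],d[n]["cx"],d[n]["cy"],np.round(d[n]["pose"],3).tolist())
E
```

```text
pics
{'t': np.float64(0.0), 'q': array([-1.516,  0.528,  1.434,  0.   ,  1.181, -0.178]), 'qd': array([-0.001, -0.   , -0.002,  0.001,  0.001,  0.002]), 'tau': array([ 1.0000e-03, -4.4234e+01, -1.7802e+01, -0.0000e+00,  8.0000e-03,
       -0.0000e+00]), 'tcp_pos': array([ 0.144, -0.607,  0.23 ]), 'tool_rot': array([ 0.993,  0.116,  0.   , -0.001]), 'force': array([ 0.132,  0.448, -0.465]), 'ft_torque': array([-0.009, -0.   ,  0.051]), 'gripper_force': np.float64(0.0), 'finger_gap': np.float64(0.996)}
top 408.60315698352053 277.15880486284755 206.58903772760118 [[-0.026, -0.998, 0.048, 0.452], [-0.999, 0.025, -0.033, -0.079], [0.032, -0.049, -0.998, 1.144], [0.0, 0.0, 0.0, 1.0]]
side 518.7287987313603 285.236587881829 213.4147820308689 [[-0.942, -0.193, 0.275, 0.129], [-0.336, 0.531, -0.778, 0.951], [0.004, -0.825, -0.565, 0.893], [0.0, 0.0, 0.0, 1.0]]
wrist 298.3904268370242 281.478789493804 202.45872180286432 [[0.23, -0.929, -0.291, 0.219], [-0.973, -0.221, -0.067, -0.591], [-0.002, 0.298, -0.954, 0.373], [0.0, 0.0, 0.0, 1.0]]
```

View pics/top0.png

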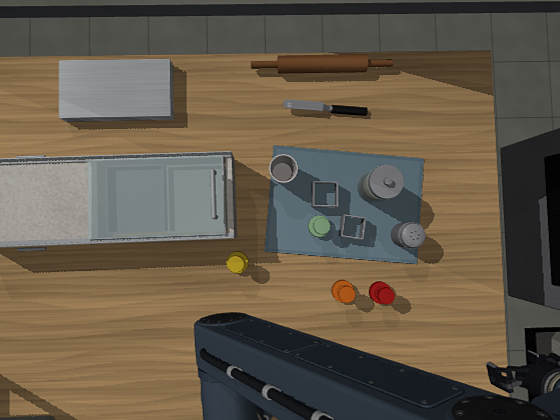

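View pics/side0.png

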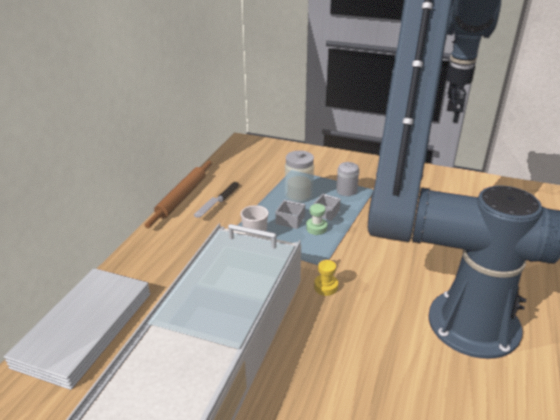

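The top view shows the door pull at (213,193). On the mat are the large frame at about (325,194), the small frame at about (353,227), the green plunger at (320,226), the beaker at (283,168), the jar at (383,183) and the shaker at (408,235). For the plunger, the candidates are green (320,226), yellow (237,263), orange (343,292) and red (382,293), so I choose green. The frames at (325,194) and (353,227) are the only two square ones. The side view agrees, with the green plunger at (317,218). I'll check this in a close crop.

```bash
cat > h.py <<'E'
import numpy as np,cv2,pickle
from scipy.spatial.transform import Rotation as R
def ray(s,uv):
    uv=np.atleast_2d(np.asarray(uv,float)); d=np.c_[(uv[:,0]-s["cx"])/s["fx"],(uv[:,1]-s["cy"])/s["fy"],np.ones(len(uv))]
    return s["pose"][:3,3],d@s["pose"][:3,:3].T
def plane(s,uv,z):
    o,d=ray(s,uv); return o+d*((z-o[2])/d[:,2])[:,None]
def proj(s,p):
    p=np.atleast_2d(p); c=(p-s["pose"][:3,3])@s["pose"][:3,:3]
    return np.c_[c[:,0]/c[:,2]*s["fx"]+s["cx"],c[:,1]/c[:,2]*s["fy"]+s["cy"]]
E
python3 - <<'E'
from h import *
d=pickle.load(open("pics/s0.pkl","rb"));s=d["top"];im=s["image"][:,:,::-1].copy()
cv2.imwrite("pics/c1.png",cv2.resize(im[140:270,260:430],None,fx=4.6,fy=4.6,interpolation=cv2.INTER_CUBIC))
cv2.imwrite("pics/c2.png",cv2.resize(im[140:260,80:245],None,fx=4.8,fy=4.8,interpolation=cv2.INTER_CUBIC))
E
```

```text
(no output)
```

View pics/c1.png

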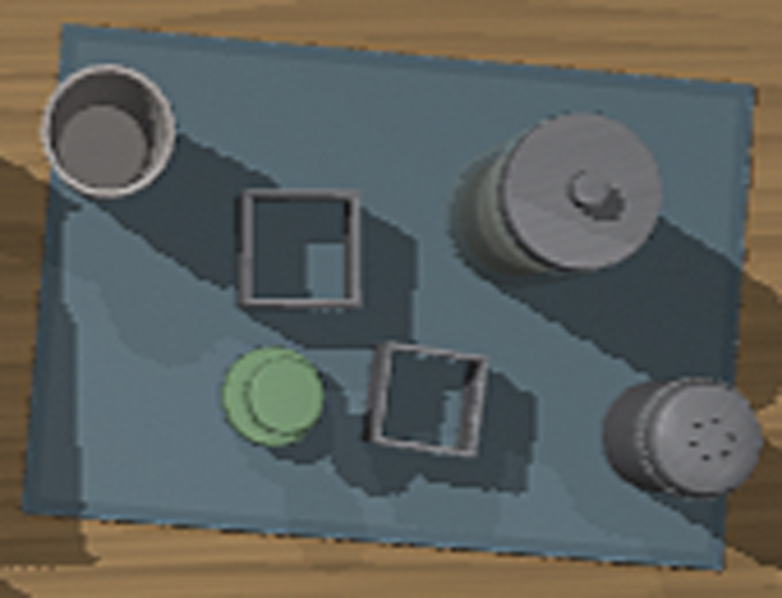

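View pics/c2.png

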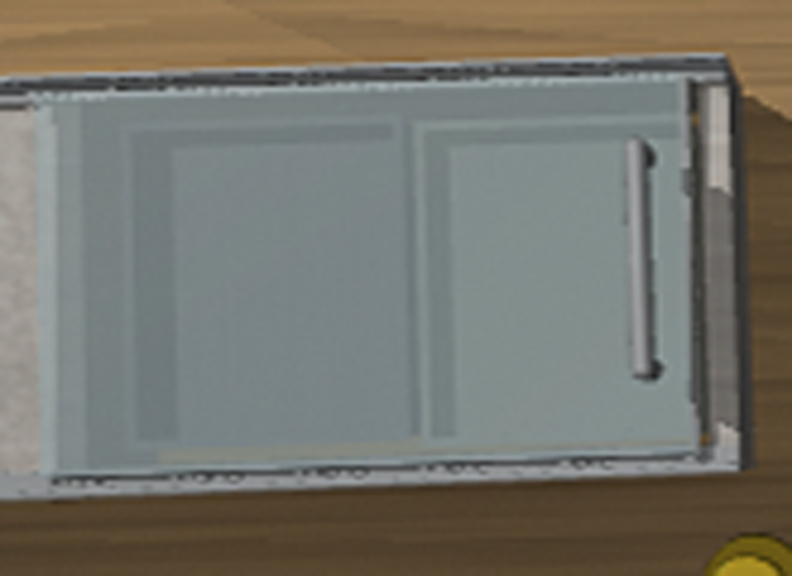

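The close crop shows the large frame's top corners at crop px (238,189), (358,191), (360,305) and (238,305). The small frame's are at (380,340), (488,353), (476,456) and (366,440). The green knob is at (285,393), the only green plunger. In the second crop the door is slightly ajar, with the pull from (632,140) to (645,375). The darker box is on the left (+y) and the lighter one on the right.

```bash
python3 - <<'E'
from h import *
d=pickle.load(open("pics/s0.pkl","rb"));s=d["top"]
f=lambda p,k,o:(np.array(p,float)+.5)/k-.5+np.array(o)
A=lambda p,z:plane(s,f(p,4.6,(260,140)),z)[:,:2]*1000
B=lambda p,z:plane(s,f(p,4.8,(80,140)),z)[:,:2]*1000
def sq(n,p):
    q=A(p,.049);c=q.mean(0);e=[q[(i+1)%4]-q[i] for i in range(4)]
    print(n,c.round(1),[round(np.linalg.norm(x),1) for x in e],[round((np.degrees(np.arctan2(x[1],x[0])))%90,1) for x in e])
sq("L",[(238,189),(358,191),(360,305),(238,305)]);sq("S",[(380,340),(488,353),(476,456),(366,440)])
print("knob",A([(285,393)],.079),"foot",A([(273,397)],.026))
print("mat",A([(62,25),(755,88),(722,570),(25,512)],.004).round(0).tolist())
print("jar lid",A([(581,191)],.14),"shaker",A([(697,437)],.1),"beaker",A([(110,131)],.089))
print("unit right corners",B([(728,55),(745,468)],.133),"pull",B([(634,140),(647,375)],.168), "pan gap",B([(412,120),(420,440)],.083))
# green via mask
hsv=cv2.cvtColor(s["image"],cv2.COLOR_RGB2HSV);m=cv2.inRange(hsv,(40,60,60),(80,255,255));n,l,st,c=cv2.connectedComponentsWithStats(m);print(st[1:],c[1:])
# side triangulate green knob top?
s2=d["side"];h2=cv2.cvtColor(s2["image"],cv2.COLOR_RGB2HSV);m=cv2.inRange(h2,(40,60,60),(80,255,255));n,l,st,c=cv2.connectedComponentsWithStats(m);print([ (a.tolist(),b) for a,b in zip(st[1:],c[1:]) if a[4]>30])
print("proj of knob in side",proj(s2,np.r_[A([(285,393)],.079)[0]/1000,.079]))
E
```

```text
L [ 536.9 -244.3] [np.float64(70.8), np.float64(67.1), np.float64(71.8), np.float64(68.2)] [np.float64(87.7), np.float64(89.1), np.float64(88.6), np.float64(88.3)]
S [ 447.2 -317.4] [np.float64(64.1), np.float64(60.8), np.float64(65.3), np.float64(59.1)] [np.float64(81.7), np.float64(81.2), np.float64(80.2), np.float64(80.0)]
knob [[ 451.80191306 -229.41068007]] foot [[ 449.62036575 -229.63359018]]
mat [[680.0, -110.0], [632.0, -538.0], [337.0, -504.0], [384.0, -80.0]]
jar lid [[ 556.77850013 -385.10839004]] shaker [[ 421.10161928 -457.42765786]] beaker [[ 602.26732149 -133.4065765 ]]
unit right corners [[641.36759606  -2.2697738 ]
 [427.75954898  -6.51395664]] pull [[593.06994862  42.64282253]
 [475.84992935  38.39880966]] pan gap [[618.84856111 172.32433455]
 [446.25442692 170.31994704]]
[[309 216  20  21  78]
 [319 221   1   1   1]
 [312 223   2   1   2]
 [320 223   1   1   1]
 [327 224   1   1   1]
 [313 226   2   2   3]
 [326 227   1   1   1]
 [328 226   2   1   2]
 [315 229   6   5   8]] [[318.02564103 224.41025641]
 [319.         221.        ]
 [312.5        223.        ]
 [320.         223.        ]
 [327.         224.        ]
 [313.33333333 226.66666667]
 [326.         227.        ]
 [328.5        226.        ]
 [317.         231.5       ]]
[]
proj of knob in side [[316.66609072 206.91006515]]
```

```bash
cat > go.py <<'E'
from h import *
from station import telemetry
def Rt(psi): return R.from_euler("ZX",[psi,180],degrees=True)
def plan(calls):
    """calls: list of 5-row (or 1 target repeated) [(x,y,z,psi),...] mm/deg world; prints tool-frame rows."""
    s=telemetry.sense(); p=s["tcp_pos"]*1000; q=R.from_quat(s["tool_rot"])
    print("t",round(float(s["t"]),2),"at",p.round(1),"psi",round(q.as_matrix()[:,0]@[0,0,0]+np.degrees(np.arctan2(*q.as_matrix()[[1,0],0])),1),"F",np.round(s["force"],1),"gap",round(float(s["finger_gap"]),3),"gf",round(float(s["gripper_force"]),1),"q6",round(float(s["q"][5]),2))
    for c in calls:
        for t in c:
            d=q.inv().apply(np.array(t[:3])-p); w=(q.inv()*Rt(t[3])).as_rotvec(degrees=True)
            print("  ",*np.round(d,1),*np.round(w,1),end=";")
        print(); p=np.array(c[-1][:3],float); q=Rt(c[-1][3])
E
python3 - <<'E'
from go import *
d=pickle.load(open("pics/s0.pkl","rb"));s=d["top"]
f=lambda p:(np.array(p,float)+.5)/4.8-.5+np.array((80,140))
for e in ([(0,78),(728,55)],[(0,497),(745,468)]):
    a,b=plane(s,f(e),.133)[:,:2]; v=a-b; print(np.degrees(np.arctan2(-v[0],v[1])))
plan([[(270,-400,231,1)],[(400,-180,231,1)],[(534.5,40.5,215,1)],[(534.5,40.5,147,1)]])
E
```

```text
0.6636084004713398
0.6758393627320702
t 0.15 at [ 144.2 -607.6  230.5] psi 13.3 F [0.1 0.7 0.3] gap 1.004 gf 0.0 q6 -0.18
   170.3 -172.9 -0.1 -0.1 -0.0 12.3;
   133.8 -217.7 -0.0 0.0 0.0 0.0;
   138.3 -218.1 16.0 0.0 0.0 0.0;
   -0.0 -0.0 68.0 0.0 0.0 0.0;
```

Request:
{"method": "move_arm", "body": {"commands": "170 -173 0 0 0 12.3 1;170 -173 0 0 0 12.3 1;170 -173 0 0 0 12.3 1;170 -173 0 0 0 12.3 1;170 -173 0 0 0 12.3 1", "grip_force": 30}}

```text
t: 0.78
tcp_pos: [0.2707, -0.3961, 0.231]
tool_rot: [1.0, 0.011, -0.0, -0.002]
force: [-0.2, -0.9, -0.3]
finger_gap: 0.998
gripper_force: 0.0
```

Request:
{"method": "move_arm", "body": {"commands": "134 -218 0 0 0 0 1;134 -218 0 0 0 0 1;134 -218 0 0 0 0 1;134 -218 0 0 0 0 1;134 -218 0 0 0 0 1"}}

```text
t: 1.4
tcp_pos: [0.401, -0.1777, 0.2313]
tool_rot: [1.0, 0.012, 0.0, -0.0]
force: [0.1, -0.5, -0.1]
finger_gap: 1.0
gripper_force: 0.0
```

Request:
{"method": "move_arm", "body": {"commands": "138 -218 16 0 0 0 1;138 -218 16 0 0 0 1;138 -218 16 0 0 0 1;138 -218 16 0 0 0 1;138 -218 16 0 0 0 1"}}

```text
t: 2.02
tcp_pos: [0.5362, 0.0415, 0.2149]
tool_rot: [1.0, 0.011, 0.001, 0.0]
force: [0.7, -1.0, 0.4]
finger_gap: 1.002
gripper_force: 0.0
```

```bash
python3 - <<'E'
from go import *
plan([[(534.5,40.5,147,1)],[(530.5,356,147,1)]])
E
```

```text
t 2.02 at [536.2  41.5 214.9] psi 1.2 F [ 0.7 -1.   0.4] gap 1.002 gf 0.0 q6 1.42
   -1.8 0.9 67.9 0.0 -0.1 0.2;
   1.5 -315.5 -0.0 0.0 0.0 0.0;
```

Request:
{"method": "move_arm", "body": {"commands": "-1 1 68 0 0 0 1;-1 1 68 0 0 0 1;-1 1 68 0 0 0 0;-1 1 68 0 0 0 -1;-1 1 68 0 0 0 -1"}}

```text
t: 2.65
tcp_pos: [0.5339, 0.0387, 0.1491]
tool_rot: [1.0, 0.009, 0.002, 0.0]
force: [1.0, 0.4, 0.9]
finger_gap: 0.377
gripper_force: 0.0
```

Request:
{"method": "move_arm", "body": {"commands": "0 0 0 0 0 0 -1;0 0 0 0 0 0 -1;0 -20 0 0 0 0 -1;0 -50 0 0 0 0 -1;0 -90 0 0 0 0 -1"}}

```text
t: 3.28
tcp_pos: [0.5324, 0.1285, 0.1486]
tool_rot: [1.0, 0.009, 0.002, 0.001]
force: [1.5, -2.1, 3.5]
finger_gap: 0.128
gripper_force: 29.3
```

Request:
{"method": "move_arm", "body": {"commands": "0 -50 0 0 0 0 -1;0 -105 0 0 0 0 -1;0 -160 0 0 0 0 -1;0 -200 0 0 0 0 -1;0 -222 0 0 0 0 -1"}}

```text
t: 3.9
tcp_pos: [0.5299, 0.3531, 0.1487]
tool_rot: [1.0, 0.01, 0.004, -0.0]
force: [5.8, -3.6, 4.3]
finger_gap: 0.123
gripper_force: 29.9
```

Request:
{"method": "move_arm", "body": {"commands": "0 -3 0 0 0 0 -1;0 -3 0 0 0 0 -1;0 -3 0 0 0 0 0;0 -3 0 0 0 0 0.2;0 -3 -70 0 0 0 0.3"}}

```text
t: 4.53
tcp_pos: [0.5225, 0.3518, 0.204]
tool_rot: [1.0, 0.009, -0.008, 0.003]
force: [0.5, 0.2, -0.2]
finger_gap: 0.647
gripper_force: 0.0
```

```bash
python3 - <<'E'
from go import *
from station import snapshot
plan([[(535,100,260,1)]])
s=snapshot("top");pickle.dump(s,open("pics/s1.pkl","wb"));im=s["image"][:,:,::-1]
cv2.imwrite("pics/c3.png",cv2.resize(im[130:270,20:245],None,fx=3.5,fy=3.5,interpolation=cv2.INTER_CUBIC))
E
```

```text
t 4.53 at [522.5 351.8 204. ] psi 1.0 F [ 0.5  0.2 -0.2] gap 0.647 gf 0.0 q6 1.97
   7.2 252.4 -54.5 0.4 0.9 0.0;
```

View pics/c3.png

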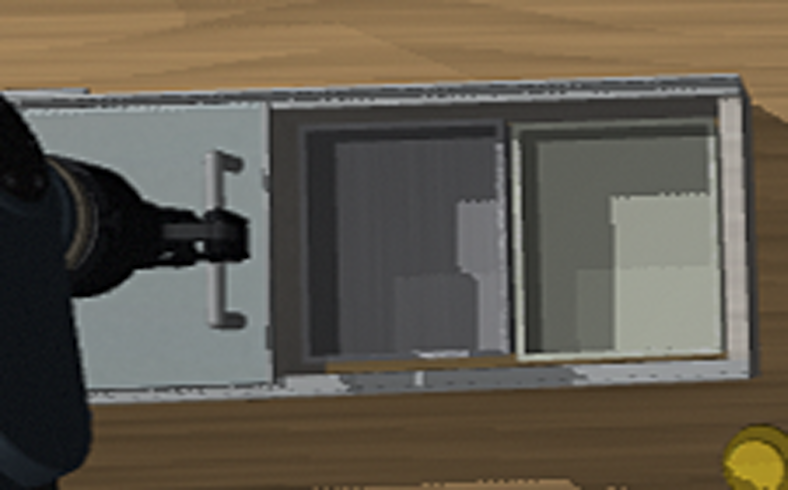

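The top crop shows the door fully open. The steel pan is on the +y side, with rim from about (302,123) to (512,357). The white tub is on the -y side, from about (513,121) to (722,357).

```bash
python3 - <<'E'
from go import *
s=pickle.load(open("pics/s1.pkl","rb"))
B=lambda p,z:plane(s,(np.array(p,float)+.5)/3.5-.5+np.array((20,130)),z)[:,:2]*1000
for n,p in (("pan",[(302,123),(507,120),(511,355),(305,360)]),("tub",[(512,122),(718,118),(723,356),(516,361)])):
    q=B(p,.083); print(n,q.mean(0).round(1),q.round(0).tolist())
print("unit end",B([(740,75),(752,376)],.133))
plan([[(485,100,200,0)],[(460,-130,170,0)],[(451,-229.5,100,-8)],[(451,-229.5,47,-8)]])
E
```

```text
pan [534.1 249.2] [[622.0, 325.0], [621.0, 175.0], [447.0, 174.0], [447.0, 323.0]]
tub [530.6  94.9] [[619.0, 171.0], [619.0, 19.0], [442.0, 19.0], [442.0, 170.0]]
unit end [[641.3552821   -1.77513656]
 [427.86073228  -5.74885561]]
t 4.58 at [529.  355.  216.6] psi 1.0 F [1.4 0.8 5.5] gap 0.653 gf 0.0 q6 1.97
   -48.7 254.2 15.7 -0.1 -0.3 1.0;
   -25.0 230.0 30.0 0.0 0.0 0.0;
   -9.0 99.5 70.0 0.0 -0.0 8.0;
   0.0 -0.0 53.0 0.0 0.0 0.0;
```

Request:
{"method": "move_arm", "body": {"commands": "-44 252 16 0 0 1 0.4;-44 252 16 0 0 1 0.4;-44 252 16 0 0 1 0.4;-44 252 16 0 0 1 0.4;-44 252 16 0 0 1 0.4"}}

```text
t: 5.2
tcp_pos: [0.4859, 0.0982, 0.1934]
tool_rot: [1.0, -0.003, -0.002, 0.0]
force: [-0.0, 0.8, 0.0]
finger_gap: 0.704
gripper_force: 0.0
```

Request:
{"method": "move_arm", "body": {"commands": "-25 230 30 0 0 0 0.4;-25 230 30 0 0 0 0.4;-25 230 30 0 0 0 0.4;-25 230 30 0 0 0 0.4;-25 230 30 0 0 0 0.4"}}

```text
t: 5.82
tcp_pos: [0.4632, -0.1308, 0.1635]
tool_rot: [1.0, -0.002, 0.0, 0.0]
force: [-1.1, 0.1, -0.5]
finger_gap: 0.701
gripper_force: 0.0
```

Request:
{"method": "move_arm", "body": {"commands": "-9 100 30 0 0 8 0.4;-9 100 50 0 0 8 0.4;-9 100 50 0 0 8 0.4;-9 100 50 0 0 8 0.4;-9 100 50 0 0 8 0.4"}}

```text
t: 6.45
tcp_pos: [0.4543, -0.2268, 0.1146]
tool_rot: [0.998, -0.068, 0.0, -0.0]
force: [-0.1, 0.5, 0.5]
finger_gap: 0.703
gripper_force: 0.0
```

```bash
python3 - <<'E'
from go import *
from station import snapshot
plan([[(451,-229.5,47,-8)]])
s=snapshot("wrist");pickle.dump(s,open("pics/w1.pkl","wb"));im=s["image"][:,:,::-1]
cv2.imwrite("pics/w1.png",im)
p=[proj(s,[[x/1000,y/1000,z/1000]])[0].round(0).tolist() for x,y,z in((451,-229.5,79),(451,-229.5,26),(537,-244,49),(447,-317.5,49))];print(p)
E
```

```text
t 6.45 at [ 454.3 -226.8  114.6] psi -7.8 F [-0.1  0.5  0.5] gap 0.703 gf 0.0 q6 1.02
   -3.0 3.1 67.6 -0.0 -0.0 0.2;
[[285.0, 237.0], [284.0, 211.0], [289.0, 97.0], [403.0, 211.0]]
```

View pics/w1.png

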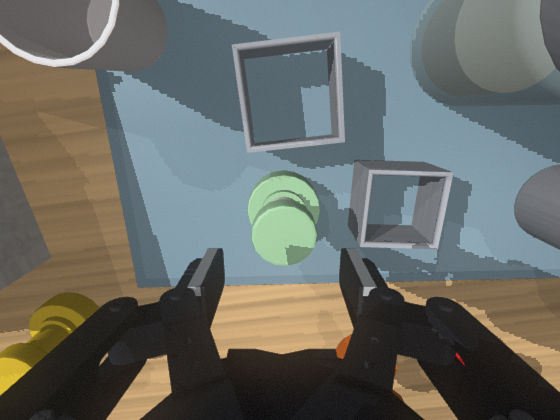

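The wrist view shows the green knob at (284,234), against (285,237) predicted, between the fingers. The large frame's top corners are (233,45), (338,33), (344,140), (247,152), and the small frame's are (372,171), (452,173), (438,248), (358,245).

Request:
{"method": "move_arm", "body": {"commands": "-3 3 30 0 0 0 0.4;-3 3 66 0 0 0 0.4;-3 3 66 0 0 0 0.4;-3 3 66 0 0 0 -0.3;-3 3 66 0 0 0 -0.3"}}

```text
t: 7.12
tcp_pos: [0.4514, -0.2315, 0.0492]
tool_rot: [0.998, -0.069, 0.001, 0.001]
force: [0.4, 0.3, -0.7]
finger_gap: 0.506
gripper_force: 30.5
```

```bash
python3 - <<'E'
from go import *
s=pickle.load(open("pics/w1.pkl","rb"))
for n,p in (("L",[(233,45),(338,33),(344,140),(247,152)]),("S",[(372,171),(452,173),(438,248),(358,245)]),("L0",[(233,45),(338,33),(344,140),(247,152)])):
    q=plane(s,p,.049)[:,:2]*1000;e=[q[(i+1)%4]-q[i] for i in range(4)]
    print(n,q.mean(0).round(1),[round(np.linalg.norm(x),1) for x in e],[round(np.degrees(np.arctan2(x[1],x[0]))%90,1) for x in e])
print(plane(s,(284,234),.079)*1000)
plan([[(451,-229.5,170,-8)],[(480,-50,190,0)],[(531,95,160,1)],[(531,95,70,1)]])
E
```

```text
L [ 538.  -245.2] [np.float64(65.9), np.float64(65.8), np.float64(67.4), np.float64(67.2)] [np.float64(88.0), np.float64(89.0), np.float64(89.1), np.float64(87.7)]
S [ 446.9 -318.5] [np.float64(56.9), np.float64(58.5), np.float64(61.7), np.float64(57.7)] [np.float64(80.7), np.float64(81.4), np.float64(79.8), np.float64(76.7)]
L0 [ 538.  -245.2] [np.float64(65.9), np.float64(65.8), np.float64(67.4), np.float64(67.2)] [np.float64(88.0), np.float64(89.0), np.float64(89.1), np.float64(87.7)]
[[ 453.50788451 -229.28421547   79.        ]]
t 7.12 at [ 451.4 -231.5   49.2] psi -7.9 F [ 0.4  0.3 -0.7] gap 0.506 gf 30.5 q6 1.01
   -0.3 -1.7 -120.8 0.1 -0.1 0.1;
   3.7 -181.8 -20.0 0.0 0.0 -8.0;
   51.0 -145.0 30.0 0.0 0.0 -1.0;
   -0.0 -0.0 90.0 0.0 0.0 0.0;
```

Request:
{"method": "move_arm", "body": {"commands": "0 0 -60 0 0 0 -0.3;0 0 -110 0 0 0 -0.3;0 0 -150 0 0 0 -0.3;0 -40 -150 0 0 0 -0.3;0 -80 -150 0 0 0 -0.3"}}

```text
t: 7.75
tcp_pos: [0.4621, -0.1516, 0.1998]
tool_rot: [0.998, -0.07, 0.002, 0.001]
force: [0.4, 1.2, -1.1]
finger_gap: 0.509
gripper_force: 31.2
```

Request:
{"method": "move_arm", "body": {"commands": "25 -60 0 0 0 -9 -0.3;50 -115 0 0 0 -9 -0.3;60 -170 0 0 0 -9 -0.3;60 -210 0 0 0 -9 -0.3;60 -240 0 0 0 -9 -0.3"}}

```text
t: 8.38
tcp_pos: [0.5543, 0.0796, 0.1989]
tool_rot: [1.0, 0.01, 0.001, 0.0]
force: [0.6, 0.3, -0.1]
finger_gap: 0.502
gripper_force: 31.1
```

```bash
python3 - <<'E'
from go import *
plan([[(531,95,72,1)],[(531,95,67.5,1)]])
E
```

```text
t 8.38 at [554.3  79.6 198.9] psi 1.1 F [ 0.6  0.3 -0.1] gap 0.502 gf 31.1 q6 1.49
   -23.2 -15.8 126.9 0.0 -0.1 0.1;
   -0.0 -0.0 4.5 0.0 0.0 0.0;
```

Request:
{"method": "move_arm", "body": {"commands": "-23 -16 0 0 0 0 -0.3;-23 -16 50 0 0 0 -0.3;-23 -16 100 0 0 0 -0.3;-23 -16 125 0 0 0 -0.3;-23 -16 125 0 0 0 -0.3"}}

```text
t: 9.0
tcp_pos: [0.5297, 0.0931, 0.072]
tool_rot: [1.0, 0.009, -0.002, -0.0]
force: [-0.3, 0.1, -0.6]
finger_gap: 0.504
gripper_force: 31.2
```

```bash
python3 - <<'E'
from go import *
plan([[(531,95,67,1)]])
E
```

```text
t 9.0 at [529.7  93.1  72. ] psi 1.0 F [-0.3  0.1 -0.6] gap 0.504 gf 31.2 q6 1.52
   1.3 -1.8 5.0 -0.0 0.2 0.0;
```

Request:
{"method": "move_arm", "body": {"commands": "0 0 2 0 0 0 -0.3;0 0 4 0 0 0 -0.3;0 0 5 0 0 0 -0.3;0 0 5 0 0 0 -0.3;0 0 5 0 0 0 -0.3"}}

```text
t: 9.62
tcp_pos: [0.5311, 0.0931, 0.068]
tool_rot: [1.0, 0.009, 0.0, -0.0]
force: [0.4, 0.4, -1.8]
finger_gap: 0.509
gripper_force: 31.2
```

Request:
{"method": "move_arm", "body": {"commands": "0 0 0 0 0 0 0;0 0 0 0 0 0 0.4;0 0 0 0 0 0 0.4;0 0 -30 0 0 0 0.4;0 0 -80 0 0 0 0.4"}}

```text
t: 10.25
tcp_pos: [0.5296, 0.093, 0.1471]
tool_rot: [1.0, 0.009, -0.002, -0.0]
force: [1.0, 0.4, 0.1]
finger_gap: 0.7
gripper_force: 0.0
```

```bash
python3 - <<'E'
from go import *
plan([[(531,95,200,1)],[(538,-100,200,-1.5)],[(537.5,-245,110,-1.5)],[(537.5,-245,14,-1.5)]])
E
```

```text
t 10.25 at [529.6  93.  147.1] psi 1.0 F [1.  0.4 0.1] gap 0.7 gf 0.0 q6 1.52
   1.2 -2.0 -52.9 -0.0 0.3 0.0;
   3.6 195.1 0.0 0.0 -0.0 2.5;
   3.3 145.0 90.0 0.0 0.0 0.0;
   0.0 -0.0 96.0 0.0 0.0 0.0;
```

Request:
{"method": "move_arm", "body": {"commands": "0 0 -53 0 0 0 0.4;4 60 -53 0 0 2.5 0.8;8 120 -53 0 0 2.5 1;8 180 -53 0 0 2.5 1;8 193 -53 0 0 2.5 1"}}

```text
t: 10.88
tcp_pos: [0.5428, -0.1034, 0.201]
tool_rot: [1.0, -0.015, 0.001, 0.001]
force: [0.2, 0.8, 0.4]
finger_gap: 0.999
gripper_force: 0.0
```

Request:
{"method": "move_arm", "body": {"commands": "0 55 20 0 0 0 1;2 110 40 0 0 0 1;2 145 80 0 0 0 1;2 145 90 0 0 0 1;2 145 90 0 0 0 1"}}

```text
t: 11.5
tcp_pos: [0.54, -0.2429, 0.11]
tool_rot: [1.0, -0.013, -0.001, -0.001]
force: [-0.5, 0.2, -0.1]
finger_gap: 1.001
gripper_force: 0.0
```

```bash
python3 - <<'E'
from go import *
plan([[(537.5,-245,14,-1.5)]])
E
```

```text
t 11.5 at [ 540.  -242.9  110. ] psi -1.4 F [-0.5  0.2 -0.1] gap 1.001 gf 0.0 q6 0.98
   -2.2 2.4 96.0 -0.1 0.1 0.1;
```

Request:
{"method": "move_arm", "body": {"commands": "-2 2 40 0 0 0 1;-2 2 75 0 0 0 1;-2 2 96 0 0 0 1;-2 2 97 0 0 0 1;-2 2 97 0 0 0 0.4"}}

```text
t: 12.12
tcp_pos: [0.5398, -0.2461, 0.0154]
tool_rot: [1.0, -0.012, 0.001, 0.001]
force: [0.5, -2.0, 0.0]
finger_gap: 0.817
gripper_force: 0.0
```

Request:
{"method": "move_arm", "body": {"commands": "0 0 0 0 0 0 0.3;0 0 0 0 0 0 0.3;0 0 0 0 0 0 0.3;0 0 -20 0 0 0 0.3;0 0 -60 0 0 0 0.3"}}

```text
t: 12.75
tcp_pos: [0.5375, -0.2462, 0.074]
tool_rot: [1.0, -0.013, -0.001, -0.001]
force: [0.7, -0.1, -0.2]
finger_gap: 0.79
gripper_force: 34.3
```

```bash
python3 - <<'E'
from go import *
plan([[(537.5,-245,210,-1.5)],[(515,-20,210,1)],[(494,249,190,1)],[(494,249,40,1)]])
E
```

```text
t 12.75 at [ 537.5 -246.2   74. ] psi -1.5 F [ 0.7 -0.1 -0.2] gap 0.79 gf 34.3 q6 0.98
   -0.5 -1.4 -136.0 -0.1 0.2 0.0;
   -28.4 -224.3 -0.0 0.0 0.0 -2.5;
   -16.3 -269.3 20.0 0.0 0.0 0.0;
   -0.0 -0.0 150.0 0.0 0.0 0.0;
```

Request:
{"method": "move_arm", "body": {"commands": "0 0 -55 0 0 0 0.3;0 0 -110 0 0 0 0.3;-5 -40 -120 0 0 0 0.3;-10 -90 -120 0 0 -2.5 0.3;-16 -140 -120 0 0 -2.5 0.3"}}

```text
t: 13.38
tcp_pos: [0.526, -0.1055, 0.1955]
tool_rot: [1.0, 0.009, 0.001, 0.001]
force: [1.8, -0.2, -1.4]
finger_gap: 0.793
gripper_force: 34.3
```

Request:
{"method": "move_arm", "body": {"commands": "-5 -55 0 0 0 0 0.3;-10 -110 0 0 0 0 0.3;-16 -165 0 0 0 0 0.3;-20 -220 0 0 0 0 0.3;-22 -270 0 0 0 0 0.3"}}

```text
t: 14.0
tcp_pos: [0.4988, 0.1648, 0.1951]
tool_rot: [1.0, 0.009, 0.001, 0.0]
force: [0.5, -0.6, -0.5]
finger_gap: 0.79
gripper_force: 34.3
```

```bash
python3 - <<'E'
from go import *
plan([[(494,249,190,1)],[(494,249,40,1)]])
E
```

```text
t 14.0 at [498.8 164.8 195.1] psi 1.0 F [ 0.5 -0.6 -0.5] gap 0.79 gf 34.3 q6 1.66
   -3.3 -84.2 5.1 0.0 -0.1 0.0;
   -0.0 -0.0 150.0 0.0 0.0 0.0;
```

Request:
{"method": "move_arm", "body": {"commands": "-3 -50 0 0 0 0 0.3;-3 -85 0 0 0 0 0.3;-3 -85 30 0 0 0 0.3;-3 -85 60 0 0 0 0.3;-3 -85 75 0 0 0 0.3"}}

```text
t: 14.62
tcp_pos: [0.4941, 0.2479, 0.1184]
tool_rot: [1.0, 0.009, -0.001, 0.0]
force: [-0.5, -0.1, -0.1]
finger_gap: 0.789
gripper_force: 34.3
```

```bash
python3 - <<'E'
from go import *
plan([[(494,249,37,1)]])
E
```

```text
t 14.62 at [494.1 247.9 118.4] psi 1.0 F [-0.5 -0.1 -0.1] gap 0.789 gf 34.3 q6 1.82
   0.0 -1.1 81.4 0.0 0.1 0.0;
```

Request:
{"method": "move_arm", "body": {"commands": "0 -1 30 0 0 0 0.3;0 -1 60 0 0 0 0.3;0 -1 75 0 0 0 0.3;0 -1 81 0 0 0 0.3;0 -1 81 0 0 0 0.3"}}

```text
t: 15.25
tcp_pos: [0.4953, 0.2492, 0.0383]
tool_rot: [1.0, 0.009, 0.0, -0.0]
force: [-0.3, -0.1, -0.1]
finger_gap: 0.791
gripper_force: 34.3
```

Request:
{"method": "move_arm", "body": {"commands": "0 0 2 0 0 0 0.3;0 0 4 0 0 0 0.3;0 0 5 0 0 0 0.3;0 0 5 0 0 0 0.3;0 0 5 0 0 0 0.3"}}

```text
t: 15.88
tcp_pos: [0.4949, 0.2492, 0.0329]
tool_rot: [1.0, 0.009, 0.0, -0.0]
force: [-0.2, 1.1, -0.1]
finger_gap: 0.791
gripper_force: 34.3
```

Request:
{"method": "move_arm", "body": {"commands": "0 0 1 0 0 0 0.3;0 0 2 0 0 0 0.3;0 0 2 0 0 0 0.3;0 0 2 0 0 0 0.6;0 0 2 0 0 0 0.9"}}

```text
t: 16.5
tcp_pos: [0.4949, 0.2492, 0.0308]
tool_rot: [1.0, 0.009, 0.0, -0.0]
force: [0.1, 0.9, 0.5]
finger_gap: 0.948
gripper_force: 0.0
```

Request:
{"method": "move_arm", "body": {"commands": "0 0 0 0 0 0 0.9;0 0 -40 0 0 0 0.9;0 0 -100 0 0 0 0.9;0 0 -160 0 0 0 0.9;0 0 -170 0 0 0 0.9"}}

```text
t: 17.12
tcp_pos: [0.4975, 0.2499, 0.2052]
tool_rot: [1.0, 0.009, 0.004, -0.001]
force: [0.2, 0.1, 0.0]
finger_gap: 0.946
gripper_force: 0.0
```

```bash
python3 - <<'E'
from go import *
plan([[(470,-40,200,40)],[(447,-250,190,80.5)],[(447,-318,110,80.5)],[(447,-318,14,80.5)]])
E
```

```text
t 17.12 at [497.5 249.9 205.2] psi 1.0 F [0.2 0.1 0. ] gap 0.946 gf 0.0 q6 1.82
   -32.8 289.4 4.2 0.0 -0.5 -39.0;
   -152.6 146.1 10.0 -0.0 0.0 -40.5;
   -67.1 11.2 80.0 0.0 0.0 0.0;
   -0.0 -0.0 96.0 0.0 0.0 0.0;
```

Request:
{"method": "move_arm", "body": {"commands": "-33 289 4 0 0 -39 1;-33 289 4 0 0 -39 1;-33 289 4 0 0 -39 1;-33 289 4 0 0 -39 1;-33 289 4 0 0 -39 1"}}

```text
t: 17.75
tcp_pos: [0.4668, -0.0354, 0.1958]
tool_rot: [0.939, 0.343, -0.001, -0.001]
force: [0.3, 0.1, -0.3]
finger_gap: 1.0
gripper_force: 0.0
```

Request:
{"method": "move_arm", "body": {"commands": "-153 146 10 0 0 -40.5 1;-153 146 10 0 0 -40.5 1;-153 146 10 0 0 -40.5 1;-153 146 10 0 0 -40.5 1;-153 146 10 0 0 -40.5 1"}}

```text
t: 18.38
tcp_pos: [0.4439, -0.2474, 0.1856]
tool_rot: [0.764, 0.645, -0.0, -0.0]
force: [0.6, 0.9, 0.7]
finger_gap: 0.997
gripper_force: 0.0
```

```bash
python3 - <<'E'
from go import *
from station import snapshot
s=snapshot("top");pickle.dump(s,open("pics/s2.pkl","wb"));im=s["image"][:,:,::-1]
cv2.imwrite("pics/c4.png",cv2.resize(im[130:270,20:245],None,fx=3.5,fy=3.5,interpolation=cv2.INTER_CUBIC))
plan([[(447,-318,110,80.5)],[(447,-318,14,80.5)]])
E
```

```text
t 18.43 at [ 443.6 -245.1  185.6] psi 80.4 F [-0.1  0.8  0.5] gap 1.0 gf 0.0 q6 -0.56
   -71.5 15.7 75.4 -0.1 -0.1 -0.1;
   -0.0 -0.0 96.0 0.0 0.0 0.0;
```

View pics/c4.png

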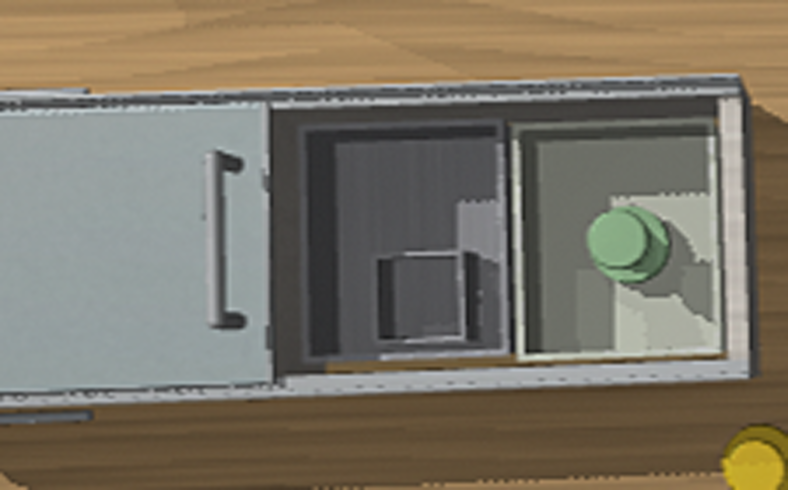

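The crop shows the green cutter upright in the tub at (628,240), and the large frame flat in the near half of the pan at (378–468, 252–342). The far half is free for the small one.

Request:
{"method": "move_arm", "body": {"commands": "-71 15 30 0 0 0 1;-71 15 75 0 0 0 1;-71 15 75 0 0 0 1;-71 15 75 0 0 0 1;-71 15 75 0 0 0 1"}}

```text
t: 19.05
tcp_pos: [0.4486, -0.316, 0.1139]
tool_rot: [0.763, 0.647, 0.0, 0.001]
force: [0.3, -0.4, -0.3]
finger_gap: 1.0
gripper_force: 0.0
```

```bash
python3 - <<'E'
from go import *
s=pickle.load(open("pics/s2.pkl","rb"))
q=plane(s,(np.array([(378,258),(468,252),(466,342),(378,340)],float)+.5)/3.5-.5+np.array((20,130)),.066)[:,:2]*1000
print(q.round(0).tolist(),q.mean(0))
plan([[(447,-318,14,80.5)]])
E
```

```text
[[522.0, 276.0], [525.0, 209.0], [457.0, 211.0], [461.0, 276.0]] [491.05655879 243.00091783]
t 19.05 at [ 448.6 -316.   113.9] psi 80.6 F [ 0.3 -0.4 -0.3] gap 1.0 gf 0.0 q6 -0.65
   -2.1 -1.5 99.9 0.1 0.1 0.1;
```

Request:
{"method": "move_arm", "body": {"commands": "-2 -1 40 0 0 0 1;-2 -1 75 0 0 0 1;-2 -1 98 0 0 0 1;-2 -1 100 0 0 0 1;-2 -1 100 0 0 0 0.4"}}

```text
t: 19.68
tcp_pos: [0.4472, -0.3189, 0.0135]
tool_rot: [0.763, 0.647, 0.0, 0.001]
force: [-0.6, 0.4, -0.5]
finger_gap: 0.817
gripper_force: 0.0
```

Request:
{"method": "move_arm", "body": {"commands": "0 0 0 0 0 0 0.1;0 0 0 0 0 0 0.1;0 0 0 0 0 0 0.1;0 0 0 0 0 0 0.1;0 0 -30 0 0 0 0.1"}}

```text
t: 20.3
tcp_pos: [0.4456, -0.3177, 0.0415]
tool_rot: [0.763, 0.646, -0.0, -0.002]
force: [0.4, 0.3, -0.1]
finger_gap: 0.698
gripper_force: 33.0
```

```bash
python3 - <<'E'
from go import *
plan([[(447,-318,190,80.5)],[(470,-80,200,40)],[(530,190,200,1)],[(572,249,190,1)]])
E
```

```text
t 20.3 at [ 445.6 -317.7   41.5] psi 80.5 F [ 0.4  0.3 -0.1] gap 0.698 gf 33.0 q6 -0.66
   0.2 1.1 -148.5 -0.1 -0.1 0.0;
   238.5 -16.6 -10.0 0.0 -0.0 40.5;
   219.5 -168.3 -0.0 0.0 -0.0 39.0;
   43.0 -58.3 10.0 0.0 0.0 0.0;
```

Request:
{"method": "move_arm", "body": {"commands": "0 0 -55 0 0 0 0.1;0 0 -110 0 0 0 0.1;0 0 -150 0 0 0 0.1;0 0 -150 0 0 0 0.1;0 0 -150 0 0 0 0.1"}}

```text
t: 20.92
tcp_pos: [0.4457, -0.318, 0.1916]
tool_rot: [0.763, 0.646, -0.0, -0.001]
force: [0.9, 0.2, -0.6]
finger_gap: 0.7
gripper_force: 33.1
```

Request:
{"method": "move_arm", "body": {"commands": "50 -4 -10 0 0 10 0.1;100 -8 -10 0 0 20 0.1;150 -12 -10 0 0 30 0.1;200 -16 -10 0 0 40.5 0.1;238 -16 -10 0 0 40.5 0.1"}}

```text
t: 21.55
tcp_pos: [0.4679, -0.0787, 0.2]
tool_rot: [0.94, 0.342, -0.002, -0.002]
force: [1.2, 0.0, -1.3]
finger_gap: 0.697
gripper_force: 33.0
```

Request:
{"method": "move_arm", "body": {"commands": "45 -35 0 0 0 10 0.1;90 -70 0 0 0 20 0.1;135 -105 0 0 0 30 0.1;180 -140 0 0 0 39 0.1;220 -168 0 0 0 39 0.1"}}

```text
t: 22.18
tcp_pos: [0.5288, 0.1903, 0.1996]
tool_rot: [1.0, 0.008, -0.002, 0.001]
force: [0.2, -1.0, -1.0]
finger_gap: 0.7
gripper_force: 33.0
```

```bash
python3 - <<'E'
from go import *
plan([[(572,248,120,1)]])
E
```

```text
t 22.18 at [528.8 190.3 199.6] psi 0.9 F [ 0.2 -1.  -1. ] gap 0.7 gf 33.0 q6 1.7
   44.5 -57.1 79.4 0.1 0.3 -0.1;
```

Request:
{"method": "move_arm", "body": {"commands": "30 -40 0 0 0 0 0.1;44 -57 0 0 0 0 0.1;44 -57 40 0 0 0 0.1;44 -57 79 0 0 0 0.1;44 -57 79 0 0 0 0.1"}}

```text
t: 22.8
tcp_pos: [0.5688, 0.2458, 0.1176]
tool_rot: [1.0, 0.009, -0.006, 0.001]
force: [-0.2, -0.4, -0.8]
finger_gap: 0.696
gripper_force: 33.0
```

```bash
python3 - <<'E'
from go import *
from station import snapshot
plan([[(572,248,36,1)]])
s=snapshot("wrist");im=s["image"][:,:,::-1]
cv2.imwrite("pics/w2.png",im)
E
```

```text
t 22.8 at [568.8 245.8 117.6] psi 1.0 F [-0.2 -0.4 -0.8] gap 0.696 gf 33.0 q6 1.78
   4.3 -2.4 81.6 0.2 0.7 0.0;
```

View pics/w2.png

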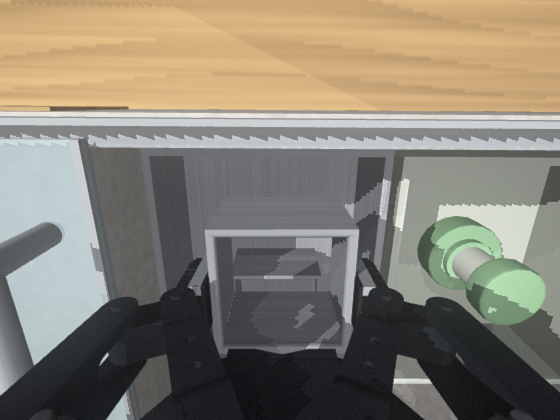

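The wrist view shows the small frame held level at (205–358, 230–355), with the far half of the pan free below it.

Request:
{"method": "move_arm", "body": {"commands": "4 -2 20 0 0 0 0.1;4 -2 50 0 0 0 0.1;4 -2 72 0 0 0 0.1;4 -2 80 0 0 0 0.1;4 -2 80 0 0 0 0.1"}}

```text
t: 23.48
tcp_pos: [0.5774, 0.2489, 0.0429]
tool_rot: [1.0, 0.009, 0.0, -0.0]
force: [-0.2, 0.7, -1.3]
finger_gap: 0.696
gripper_force: 33.1
```

Request:
{"method": "move_arm", "body": {"commands": "0 0 2 0 0 0 0.1;0 0 4 0 0 0 0.1;0 0 5 0 0 0 0.1;0 0 5 0 0 0 0.1;0 0 5 0 0 0 0.1"}}

```text
t: 24.1
tcp_pos: [0.577, 0.2488, 0.038]
tool_rot: [1.0, 0.009, 0.0, -0.0]
force: [0.5, 0.5, -1.5]
finger_gap: 0.703
gripper_force: 33.1
```

Request:
{"method": "move_arm", "body": {"commands": "-3 0 2 0 0 0 0.1;-3 0 4 0 0 0 0.1;-3 0 6 0 0 0 0.1;-3 0 6 0 0 0 0.1;-3 0 6 0 0 0 0.1"}}

```text
t: 24.72
tcp_pos: [0.5741, 0.2488, 0.0319]
tool_rot: [1.0, 0.009, 0.0, -0.0]
force: [0.5, -0.6, -0.9]
finger_gap: 0.696
gripper_force: 33.1
```

Request:
{"method": "move_arm", "body": {"commands": "0 0 1 0 0 0 0.1;0 0 2 0 0 0 0.1;0 0 2 0 0 0 0.1;0 0 2 0 0 0 0.3;0 0 2 0 0 0 0.7"}}

```text
t: 25.35
tcp_pos: [0.5743, 0.2488, 0.0301]
tool_rot: [1.0, 0.009, 0.0, -0.0]
force: [-0.3, 0.2, 0.2]
finger_gap: 0.844
gripper_force: 0.0
```

Request:
{"method": "move_arm", "body": {"commands": "0 0 0 0 0 0 0.7;0 0 -40 0 0 0 0.7;-10 0 -100 0 0 0 0.7;-25 0 -150 0 0 0 0.7;-40 0 -190 0 0 0 0.7"}}

```text
t: 25.98
tcp_pos: [0.534, 0.2481, 0.2219]
tool_rot: [1.0, 0.009, 0.001, -0.0]
force: [0.3, 0.9, -1.1]
finger_gap: 0.847
gripper_force: 0.0
```

```bash
python3 - <<'E'
from go import *
from station import snapshot
plan([[(530,355,210,1)],[(530,355,149,1)]])
s=snapshot("wrist");im=s["image"][:,:,::-1]
cv2.imwrite("pics/w3.png",im)
E
```

```text
t 25.98 at [534.  248.1 221.9] psi 1.0 F [ 0.3  0.9 -1.1] gap 0.847 gf 0.0 q6 1.8
   -2.1 -106.9 12.0 -0.0 -0.1 0.0;
   -0.0 -0.0 61.0 0.0 0.0 0.0;
```

View pics/w3.png

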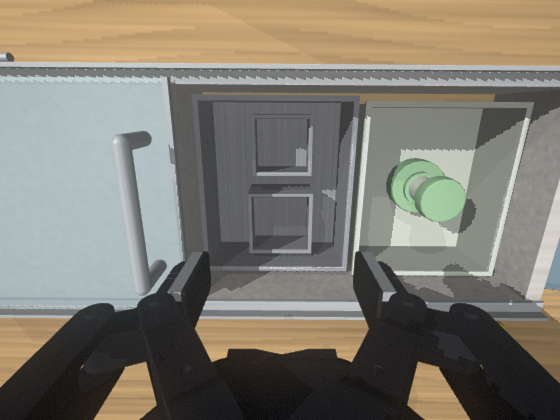

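The wrist view shows both frames flat in the pan, side by side at (283,145) and (281,222), and the green cutter upright at (435,195). Next I'll shut the door.

Request:
{"method": "move_arm", "body": {"commands": "-2 -60 12 0 0 0 0.8;-2 -107 12 0 0 0 0.8;-2 -107 40 0 0 0 0.8;-2 -107 72 0 0 0 0.8;-2 -107 72 0 0 0 0"}}

```text
t: 26.65
tcp_pos: [0.5278, 0.3542, 0.1448]
tool_rot: [1.0, 0.009, -0.003, 0.001]
force: [0.7, -0.5, 0.0]
finger_gap: 0.703
gripper_force: 0.0
```

Request:
{"method": "move_arm", "body": {"commands": "0 0 0 0 0 0 -1;0 0 0 0 0 0 -1;0 0 0 0 0 0 -1;0 20 0 0 0 0 -1;0 50 0 0 0 0 -1"}}

```text
t: 27.28
tcp_pos: [0.5316, 0.3059, 0.1494]
tool_rot: [1.0, 0.009, 0.001, -0.001]
force: [-1.4, 3.4, 3.3]
finger_gap: 0.124
gripper_force: 29.9
```

Request:
{"method": "move_arm", "body": {"commands": "1 50 0 0 0 0 -1;2 100 0 0 0 0 -1;3 150 0 0 0 0 -1;4 190 0 0 0 0 -1;4 220 0 0 0 0 -1"}}

```text
t: 27.9
tcp_pos: [0.534, 0.0838, 0.1493]
tool_rot: [1.0, 0.008, -0.005, -0.001]
force: [-9.6, 2.4, 14.5]
finger_gap: 0.124
gripper_force: 30.8
```

```bash
python3 - <<'E'
from go import *
plan([[(535,20,149,1)]])
E
```

```text
t 27.9 at [534.   83.8 149.3] psi 1.0 F [-9.6  2.4 14.5] gap 0.124 gf 30.8 q6 1.5
   -0.0 63.8 0.2 -0.1 0.5 -0.0;
```

Request:
{"method": "move_arm", "body": {"commands": "0 25 -1 0 0 0 -1;0 45 -1 0 0 0 -1;0 55 -1 0 0 0 -1;0 60 -1 0 0 0 -1;0 62 -1 0 0 0 -1"}}

```text
t: 28.52
tcp_pos: [0.5346, 0.0257, 0.1493]
tool_rot: [1.0, 0.008, -0.005, -0.003]
force: [-8.0, 13.6, 9.3]
finger_gap: 0.132
gripper_force: 30.6
```

Request:
{"method": "move_arm", "body": {"commands": "0 1 0 0 0 0 -1;0 2 0 0 0 0 -1;0 3 0 0 0 0 -1;0 3 0 0 0 0 -1;0 3 0 0 0 0 -1"}}

```text
t: 29.15
tcp_pos: [0.5346, 0.0257, 0.1494]
tool_rot: [1.0, 0.008, -0.005, -0.005]
force: [-7.4, 17.4, 9.9]
finger_gap: 0.123
gripper_force: 30.7
```

Request:
{"method": "move_arm", "body": {"commands": "0 -2 0 0 0 0 -1;0 -2 0 0 0 0 0;0 -2 0 0 0 0 0.2;0 -2 -40 0 0 0 0.2;0 -2 -80 0 0 0 0.2"}}

```text
t: 29.78
tcp_pos: [0.5402, 0.0211, 0.2294]
tool_rot: [1.0, 0.009, -0.0, 0.0]
force: [0.9, 0.5, -0.3]
finger_gap: 0.601
gripper_force: 0.0
```

Request:
{"method": "move_arm", "body": {"commands": "-40 40 -10 0 0 0 0.2;-60 90 -10 0 0 0 0.2;-80 140 -10 0 0 0 0.2;-90 200 -10 0 0 0 0.2;-90 230 -10 0 0 0 0.2"}}

```text
t: 30.4
tcp_pos: [0.4536, -0.2134, 0.2393]
tool_rot: [1.0, 0.007, 0.0, 0.001]
force: [0.1, -0.3, 0.5]
finger_gap: 0.595
gripper_force: 0.0
```

```bash
python3 - <<'E'
from go import *
from station import snapshot
s=snapshot("top");pickle.dump(s,open("pics/s3.pkl","wb"));im=s["image"][:,:,::-1]
cv2.imwrite("pics/c5.png",cv2.resize(im[140:260,80:245],None,fx=4.8,fy=4.8,interpolation=cv2.INTER_CUBIC))
plan([[(535,30,240,1)]])
E
```

```text
t 30.45 at [ 454.8 -216.7  239.4] psi 0.8 F [ 1.  -2.9  0.1] gap 0.601 gf 0.0 q6 0.89
   83.5 -245.6 -1.8 0.3 -0.1 -0.2;
```

View pics/c5.png

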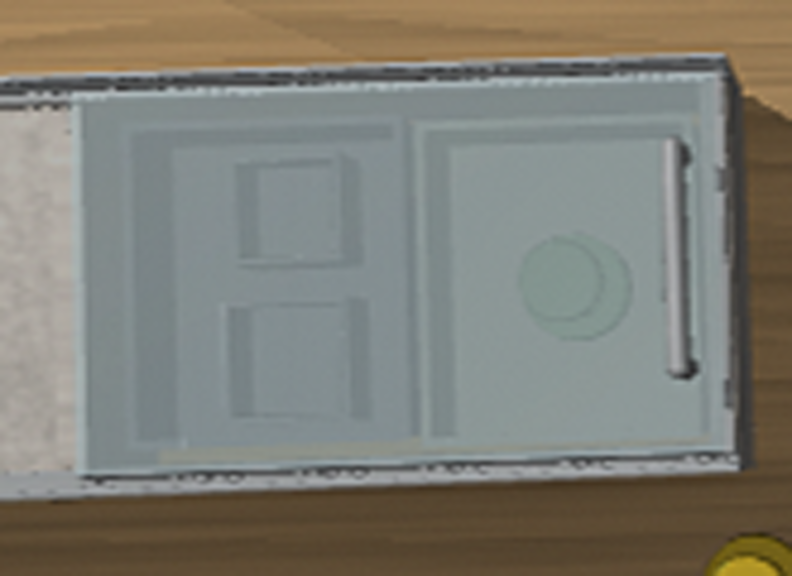

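The crop shows the door over the whole well, with the pull at about (676,257) and the panel edge at the end wall. The cutters are visible beneath, unmoved. The pull had stalled against 17 N, but I'll press once more with closed fingers to confirm the stop.

Request:
{"method": "move_arm", "body": {"commands": "50 -60 0 0 0 0 -1;82 -120 0 0 0 0 -1;82 -180 0 0 0 0 -1;82 -240 0 0 0 0 -1;82 -285 0 0 0 0 -1"}}

```text
t: 31.08
tcp_pos: [0.5313, 0.0786, 0.2389]
tool_rot: [1.0, 0.009, 0.0, 0.0]
force: [0.8, -0.6, 0.4]
finger_gap: 0.002
gripper_force: 0.0
```

```bash
python3 - <<'E'
from go import *
s=pickle.load(open("pics/s3.pkl","rb"))
B=lambda p,z:plane(s,(np.array(p,float)+.5)/4.8-.5+np.array((80,140)),z)[:,:2]*1000
print("pull",B([(672,140),(682,372)],.168))
plan([[(535,68,155,1)],[(535,45,155,1)]])
E
```

```text
pull [[592.65970584  23.78955019]
 [476.89427685  21.10104264]]
t 31.07 at [531.3  78.6 238.9] psi 1.0 F [ 0.8 -0.6  0.4] gap 0.002 gf 0.0 q6 1.49
   3.4 10.6 83.9 0.0 -0.0 0.0;
   -0.4 23.0 0.0 0.0 0.0 0.0;
```

Request:
{"method": "move_arm", "body": {"commands": "3 0 45 0 0 0 -1;3 0 87 0 0 0 -1;3 0 87 0 0 0 -1;3 10 87 0 0 0 -1;3 20 87 0 0 0 -1"}}

```text
t: 31.7
tcp_pos: [0.536, 0.0558, 0.1538]
tool_rot: [1.0, 0.009, 0.002, 0.0]
force: [0.0, 0.8, -0.8]
finger_gap: -0.002
gripper_force: 0.0
```

Request:
{"method": "move_arm", "body": {"commands": "0 4 0 0 0 0 -1;0 8 0 0 0 0 -1;0 12 0 0 0 0 -1;0 14 0 0 0 0 -1;0 15 0 0 0 0 -1"}}

```text
t: 32.33
tcp_pos: [0.5348, 0.0449, 0.1523]
tool_rot: [1.0, 0.008, 0.0, -0.003]
force: [0.9, 10.8, 2.4]
finger_gap: 0.002
gripper_force: 5.7
```

Request:
{"method": "move_arm", "body": {"commands": "0 1 0 0 0 0 -1;0 2 0 0 0 0 -1;0 3 0 0 0 0 -1;0 4 0 0 0 0 -1;0 4 0 0 0 0 -1"}}

```text
t: 32.95
tcp_pos: [0.5348, 0.0445, 0.1524]
tool_rot: [1.0, 0.007, 0.001, -0.006]
force: [0.6, 21.2, 3.5]
finger_gap: -0.002
gripper_force: 10.5
```

Request:
{"method": "move_arm", "body": {"commands": "0 -10 0 0 0 0 -1;0 -25 0 0 0 0 -1;0 -25 -40 0 0 0 -1;0 -25 -80 0 0 0 -1;0 -25 -100 0 0 0 -1"}}

```text
t: 33.58
tcp_pos: [0.5352, 0.0631, 0.254]
tool_rot: [1.0, 0.009, 0.002, 0.0]
force: [0.7, -0.1, 0.8]
finger_gap: -0.001
gripper_force: 0.0
```

```bash
python3 - <<'E'
from go import *
from station import snapshot
plan([])
a=pickle.load(open("pics/s3.pkl","rb"))["image"]; b=snapshot("top")["image"]
m=lambda i:i[165:225,205:235].astype(int)
print("diff near pull",np.abs(m(a)-m(b)).max(), np.abs(m(a)-m(b)).mean())
E
```

```text
t 33.58 at [535.2  63.1 254. ] psi 1.0 F [ 0.7 -0.1  0.8] gap -0.001 gf 0.0 q6 1.46
diff near pull 159 27.549074074074074
```

```bash
python3 -c "
from station import ticket
print(ticket.sign_off())"
```

```text
the job is handed in; nothing more can be done
None
```

The job is handed in at about 34 s: both square cutters lie flat side by side in the steel pan, the green plunger cutter stands in the white tub, and the door is shut against its stop (it held under a 21 N push); I never touched the jar, shaker, beaker or spatula.

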